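# Set out the lacquered bamboo canisters by height

## Task

Stand the four bamboo tea canisters on the green felt pads of the drying board, one centred on each pad, in order of height: the shortest on the pad next to the red block, rising to the tallest at the other end. Keep the canisters upright, let none fall over, and leave the lacquer bottle standing where it is.

Things in the scene. Friction and masses are not known exactly. Their poses are not given: they have to be found in the camera images.
- canister_55: the shortest of four loose round bamboo tea canisters: olive-green straight cylinder 44 mm in diameter, 55 mm tall in all, with a flush lid of the same colour (fixed on; the top 16 mm) above a thin dark seam, and a small brass disc on its flat top. It stands upright. Origin: centre of its underside; z up along its axis.
- canister_75: the second shortest of four loose round bamboo tea canisters: pale straw straight cylinder 44 mm in diameter, 75 mm tall in all, with a flush lid of the same colour (fixed on; the top 16 mm) above a thin dark seam, and a small brass disc on its flat top. It stands upright. Origin: centre of its underside; z up along its axis.
- canister_95: the second tallest of four loose round bamboo tea canisters: dark brown straight cylinder 44 mm in diameter, 95 mm tall in all, with a flush lid of the same colour (fixed on; the top 16 mm) above a thin dark seam, and a small brass disc on its flat top. It stands upright. Origin: centre of its underside; z up along its axis.
- canister_115: the tallest of four loose round bamboo tea canisters: honey-gold straight cylinder 44 mm in diameter, 115 mm tall in all, with a flush lid of the same colour (fixed on; the top 16 mm) above a thin dark seam, and a small brass disc on its flat top. It stands upright. Origin: centre of its underside; z up along its axis.
- pad_a: dark green round felt pad, 60 mm in diameter and 3 mm thick, fixed on a plywood drying board (85 x 480 x 12 mm, long side roughly along y, turned by up to about 9 degrees); first from the board's +y (left) end. The four alike pads make a row along the board about 90 mm apart. Origin: centre of the pad's underside; its top face is 3 mm above that, 15 mm above the table. x points across the row, y along the row.
- pad_b: dark green round felt pad, 60 mm in diameter and 3 mm thick, fixed on a plywood drying board (85 x 480 x 12 mm, long side roughly along y, turned by up to about 9 degrees); second from the left end. The four alike pads make a row along the board about 90 mm apart. Origin: centre of the pad's underside; its top face is 3 mm above that, 15 mm above the table. x points across the row, y along the row.
- pad_c: dark green round felt pad, 60 mm in diameter and 3 mm thick, fixed on a plywood drying board (85 x 480 x 12 mm, long side roughly along y, turned by up to about 9 degrees); third from the left end. The four alike pads make a row along the board about 90 mm apart. Origin: centre of the pad's underside; its top face is 3 mm above that, 15 mm above the table. x points across the row, y along the row.
- pad_d: dark green round felt pad, 60 mm in diameter and 3 mm thick, fixed on a plywood drying board (85 x 480 x 12 mm, long side roughly along y, turned by up to about 9 degrees); fourth from the left end, at its -y (right) end. The four alike pads make a row along the board about 90 mm apart. Origin: centre of the pad's underside; its top face is 3 mm above that, 15 mm above the table. x points across the row, y along the row.
- red_block: red painted block, 60 mm across the board, 36 mm along it, 25 mm high, fixed on one end of the board beyond the last pad (about 75 mm from that pad's centre); it marks the end of the row where the shortest canister goes. It may be at either end; a block of the same size in plain pale wood is at the other end. Origin: centre of its underside, 12 mm above the table.
- lacquer: loose amber glass bottle with a black cap and a paper label, 46 mm in diameter and 85 mm tall, standing upright among the canisters. It is not to be moved. Origin: centre of its underside.
Not all that is in view belongs to the job. What is shaped like the canister_55 but blue or purple is not meant.

How it is judged:
By the outcome, as a careful person would: the job done as asked, in the order asked, and still so for the second after the job is handed in, with the robot touching nothing.
It also fails if it takes over 99 s, if anything falls off the work surface, if the arm or the gripper's body presses on something with over 40 N, if the wrist force passes 120 N, or if a joint passes its speed limit or range.

## Robot

A 6-joint arm with a two-finger parallel gripper is mounted at the origin on the work surface. World frame = base frame: x ahead of the robot, y to its left, z up, the work surface at z = 0. Lengths are in mm, angles in rad, forces in N, time in s.
With the tool pointing down it reaches from about 275 to 1000 mm from the base axis. Payload 8.4 kg.
Tool frame: the origin (TCP) lies midway between the tips of the shut fingers; the grasp point (between the pads) lies 19 mm behind it; z points along the fingers, y is the line along which they close (so a half turn about z gives the same grasp; the last joint's range is limited). The gripper opens to 85 mm and grips with 20 to 120 N. Pads are 22 mm wide; open, the fingers measure 114 mm over their backs; the gripper's body (76 mm by 85 mm) begins 54 mm behind the grasp point. The pads swing forward as they close: fully open they stand 13 mm farther back than shut.
Start: joints at [-1.259, 0.353, 1.633, -0, 1.155, -0.002], TCP at [192.921, -594.483, 231.281] pointing down, gripper open.
Joint ranges: [-2.63, 2.63], [-0.92, 2.1], [0.06, 2.66], [-1.3, 4.44], [0, 2.69], [-3.02, 3.02]. Speed limits (rad/s): [2.22, 2.22, 2.79, 3.14, 3.14, 3.14].

## Interface

Orientations are given as [roll, pitch, yaw] about the fixed x, y, z axes, in that order (R = Rz(yaw) Ry(pitch) Rx(roll)).
In Python, from rig import telemetry, optics, r gives the robot as it stands.
- The arm moves only by the tool play_rows, never from a script. Its arguments are lists of equal length, an entry for each row: "dp": the shift along the tool's x, y, z in units of 40 mm (1.0 is 40 mm), a list of three; "rot": the turn, a rotation vector about the tool's x, y, z in units of 6 degrees (1.0 is 6 degrees), a list of three. In form: {"dp": [[tx, ty, tz], ...], "rot": [[ax, ay, az], ...]}. A call has 1 to 5 rows; each row is the pose to reach, as a shift and turn from the pose commanded when the call began, along the tool's axes at that moment; what a row does not reach only later rows make up. A row lasts 1/12 s, in which the tool goes at most 41.7 mm and 7.16 degrees, less where a joint would pass 70% of its speed; a pose out of reach is approached as far as the arm can. A call with a gripper value outside its range is refused whole. "fingers" is the opening, from 0 (shut) to 1 (fully open), set as the call begins (left out, the last holds). The fingers move at their own pace and stop on an object; "grip_force" is the grip in N (left out, the last holds). Time passes only in rows, so rows that repeat a pose let the fingers close. It gives the time, the measured TCP pose, the force, the opening and the grip force at its end, in the units of the state.
- telemetry.sense(): the state, without advancing time (a new reading comes with each control period).
- optics.grab_frame(name): name is "scene" or "top" or "wrist"; returns a dict with "color" (420x560x3 uint8, red, green, blue), "mtx" (3x3 intrinsics, pixels), "R" (3x3) and "t" (3): a world point X has camera coordinates R X + t; the wrist camera has in their place "mount" (4x4, takes a point from camera to tool coordinates, whose origin is the TCP and whose axes are the flange's). Camera axes: x right, y down, z forward; pixel columns grow to the right and rows downward; lengths in mm; the calibration is good to about 2 mm. A picture is of the moment at which its call begins: read the wrist's pose just before it. There is no depth.
- r.sign_off(): hands the job in; it is judged then, once.
The state is a dict: "clock": time; "qpos": joint angles; "qvel": joint speeds; "joint_efforts": joint torques, N m; "eef_pos": TCP position; "tcp_rot": TCP orientation; "contact_force": force on the tool from outside, world axes, zero at the start; "wrist_torque": the same for the moment, N m; "opening": opening from 0.0 (shut) to 1.0 (fully open); "grasp_force": force on a finger pad.
Only numpy, scipy, OpenCV 4.12 (cv2) and the standard library are available. Lean on these libraries where they do the work, as an engineer would, in place of code of your own. Each camera call takes 0.05 s, during which the arm holds its last target. There are 200 camera calls.

## Working session

There is one attempt and no reset: what is moved stays moved. The work goes in short steps, Python scripts to look and compute and a tool call to move; the robot and the scene stay as the last step left them, time stands still between calls to the robot, and variables do not carry over. Pictures are saved under pics/ and viewed, at most 14 in all, crops included, and the job is handed in when it is done.

Besides the shell and the picture viewer there is one more tool, called after "Request:" in YAML: its name, and indented under it one key for each argument. play_rows: Moves the arm, as the interface text tells. Its arguments: {"type":"object","properties":{"dp":{"type":"array"},"rot":{"type":"array"},"fingers":{"type":"number"},"grip_force":{"type":"number"}},"required":["dp","rot"]}

```bash
mkdir -p pics; python3 - <<'E'
from rig import telemetry, optics, r
import cv2
s=telemetry.sense(); print(s['clock'],s['eef_pos'],s['tcp_rot'],s['opening'])
for n in ("top","scene"):
    f=optics.grab_frame(n); print(n,f['mtx'],f['R'],f['t'])
    cv2.imwrite(f'pics/{n}0.png',cv2.cvtColor(f['color'],cv2.COLOR_RGB2BGR))
E
```

```text
0.0 [ 192.7654559  -594.02266923  230.56588164] [-3.14021033e+00  1.87879871e-05  3.13814244e-01] 1.0001870959333348
top [[441.56202797   0.         275.79441158]
 [  0.         441.56202797 212.52950509]
 [  0.           0.           1.        ]] [[-0.00675673 -0.99991922 -0.01076556]
 [-0.99030414  0.00818479 -0.13867484]
 [ 0.13875176  0.00972419 -0.99027945]] [ 17.75805932 502.85196691 887.77214319]
scene [[492.79106374   0.         281.14098534]
 [  0.         492.79106374 199.77148437]
 [  0.           0.           1.        ]] [[-0.71940351  0.69439546  0.01653875]
 [ 0.57580709  0.6095227  -0.54491125]
 [-0.38846465 -0.38248794 -0.8383306 ]] [ 369.77370614 -269.68990639 1343.39339716]
```

View pics/top0.png

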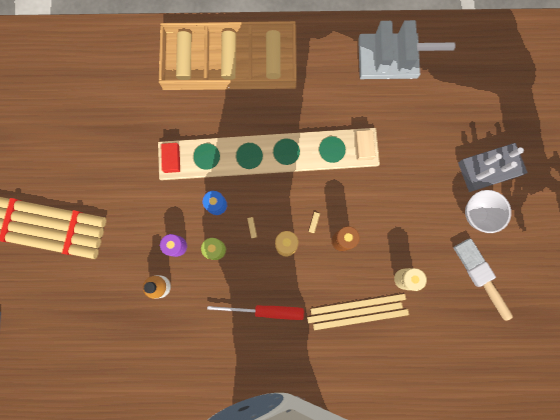

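View pics/scene0.png

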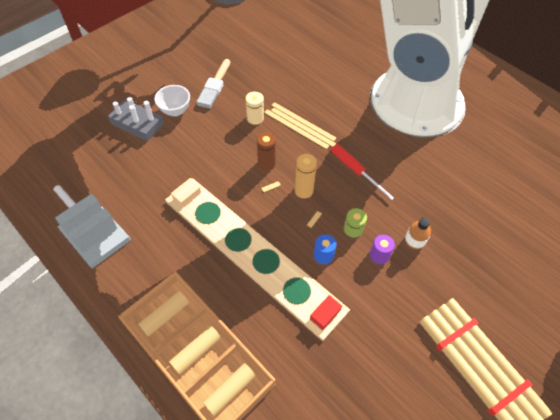

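The top view shows the red block at (170,157), the +y end, so canister_55 goes on pad_a. The pads are at (206,156), (249,156), (287,152) and (332,149).

Three things share the 55 shape: blue (214,202), purple (172,245) and olive-green (213,249). Olive matches the description. Honey is at (287,243), dark brown (347,238), straw (413,280) and lacquer (155,288).

```bash
cat > h.py <<'E'
from rig import telemetry, optics, r
import cv2, numpy as np
def ray(f,u,v,z):
    d=f['R'].T@np.linalg.solve(f['mtx'],[u,v,1.]); c=-f['R'].T@f['t']
    return c+d*(z-c[2])/d[2]
def proj(f,X):
    p=f['mtx']@(f['R']@np.array(X,float)+f['t']); return p[:2]/p[2]
def blob(mask,uv,rad=16):
    n,l,st,c=cv2.connectedComponentsWithStats(mask.astype(np.uint8))
    k=[i for i in range(1,n) if st[i,4]>8 and np.hypot(*(c[i]-uv))<rad]
    i=max(k,key=lambda i:st[i,4]); return c[i],st[i,4]
E
python3 - <<'E'
from h import *
f=optics.grab_frame("top"); g=optics.grab_frame("scene")
hsv=cv2.cvtColor(f['color'],cv2.COLOR_RGB2HSV); hs=cv2.cvtColor(g['color'],cv2.COLOR_RGB2HSV)
for n,uv,uvs in (("a",(206,156),(297,291)),("b",(249,156),(266,261)),("c",(287,152),(238,240)),("d",(332,149),(208,213))):
    o=[]
    for F,h,p in((f,hsv,uv),(g,hs,uvs)):
        m=(h[...,0]>65)&(h[...,0]<95)&(h[...,1]>100)
        c,a=blob(m,p); o+=[ray(F,*c,15)[:2].round(1),a]
    print(n,*o)
im=cv2.cvtColor(f['color'],cv2.COLOR_RGB2BGR)[175:315,130:440]
im=cv2.resize(im,None,fx=2.5,fy=2.5,interpolation=cv2.INTER_CUBIC)
im2=cv2.cvtColor(g['color'],cv2.COLOR_RGB2BGR)[80:270,230:440]
cv2.imwrite('pics/c1.png',im); cv2.imwrite('pics/c2.png',cv2.resize(im2,None,fx=3,fy=3,interpolation=cv2.INTER_CUBIC))
E
```

```text
a [631.4 164.8] 512 [631.8 167.5] 494
b [631.7  71.6] 513 [632.4  74.4] 436
c [640.5  -9.6] 513 [640.8  -6.6] 395
d [ 644.3 -108.9] 515 [ 645.3 -106.3] 372
```

View pics/c1.png

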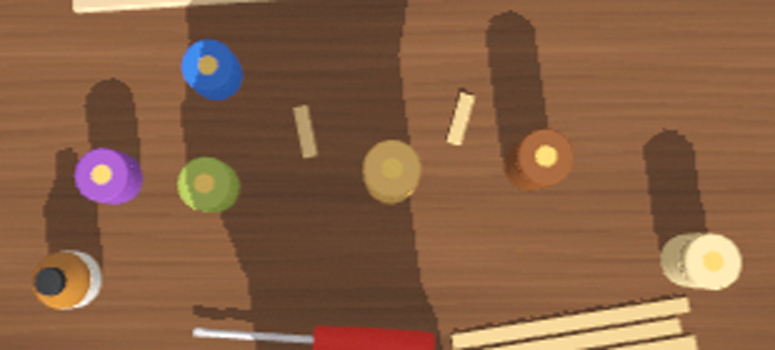

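View pics/c2.png

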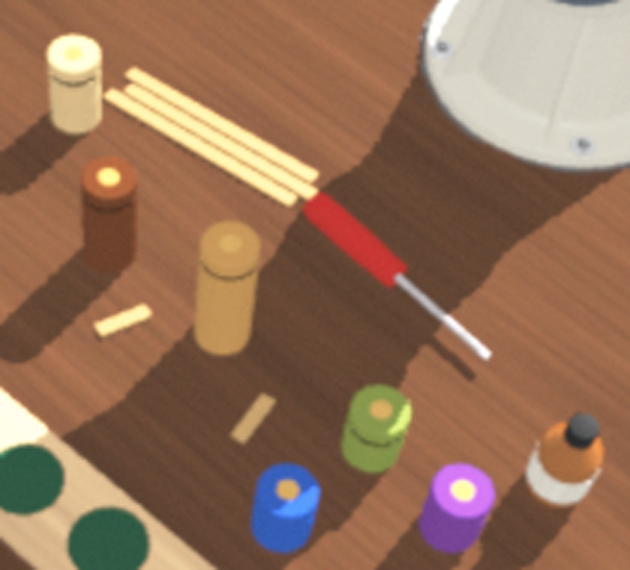

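The crops confirm it: the olive-green one, at top (212,249) and scene (357,217), is canister_55. Blue and purple are decoys. Brown is at (348,237), honey (287,242), straw (415,279) and the lacquer bottle is lower left.

```bash
python3 - <<'E'
from h import *
f=optics.grab_frame("top"); g=optics.grab_frame("scene")
for n,z,a,b in (("olive",55,(212,248.6),(357.3,216.7)),("straw",75,(415.2,279.4),(254.3,98)),("brown",95,(348.4,237.4),(266.3,139.3)),("honey",115,(286.8,242.2),(307,161.3)),("purple",55,(170.5,244.8),(383.7,243.3)),("blue",55,(213,201),(326,243)),("lacq",85,(149.5,287.5),(423.5,223))):
    print(n,ray(f,*a,z)[:2].round(1),ray(g,*b,z)[:2].round(1))
w=optics.grab_frame("wrist"); print(w['mount'].round(3),w['mtx'].round(1))
E
```

```text
olive [427.5 143.5] [427.6 148.3]
straw [ 363.4 -257.5] [ 364.5 -253.6]
brown [ 444.8 -126.7] [ 445.5 -122.5]
honey [435.   -7.2] [434.5  -3.5]
purple [435.8 227.9] [436.5 230. ]
blue [525.2 142.7] [524.4 145.6]
lacq [351.4 259. ] [354.9 263.1]
[[-1.00000e-03 -9.65000e-01 -2.61000e-01  6.61510e+01]
 [ 1.00000e+00 -1.00000e-03 -1.00000e-03 -1.24000e-01]
 [ 0.00000e+00 -2.61000e-01  9.65000e-01 -1.40507e+02]
 [ 0.00000e+00  0.00000e+00  0.00000e+00  1.00000e+00]] [[333.    0.  277.7]
 [  0.  333.  207. ]
 [  0.    0.    1. ]]
```

Request:
play_rows:
  dp:
    - [0,0,0]
    - [0,0,0]
    - [0,0,0]
    - [0,0,0]
    - [0,0,0]
  rot:
    - [0,0,-1.1]
    - [0,0,-2.2]
    - [0,0,-3.3]
    - [0,0,-4.4]
    - [0,0,-5.5]
  fingers: 0.9

```text
clock: 0.77
eef_pos: [192.9, -594.5, 231.3]
tcp_rot: [-3.142, -0.0, 0.895]
contact_force: [0.3, -0.8, 0.1]
opening: 0.901
grasp_force: 0.0
```

Request:
play_rows:
  dp:
    - [0,0,0]
    - [0,0,0]
    - [0,0,0]
    - [0,0,0]
    - [0,0,0]
  rot:
    - [0,0,-1.1]
    - [0,0,-2.2]
    - [0,0,-3.3]
    - [0,0,-4.4]
    - [0,0,-5.5]

```text
clock: 1.18
eef_pos: [192.9, -594.4, 231.2]
tcp_rot: [-3.142, -0.0, 1.471]
contact_force: [0.7, 0.2, 0.5]
opening: 0.902
grasp_force: 0.0
```

Request:
play_rows:
  dp:
    - [0,0,0]
    - [0,0,0]
  rot:
    - [0,0,-1.0]
    - [0,0,-1.0]

```text
clock: 1.35
eef_pos: [192.9, -594.5, 231.3]
tcp_rot: [-3.142, -0.0, 1.575]
contact_force: [-0.1, -0.4, -0.2]
opening: 0.9
grasp_force: 0.0
```

Request:
play_rows:
  dp:
    - [0.9,0.45,0]
    - [1.8,0.9,0]
    - [2.7,1.35,0]
    - [3.6,1.8,0]
    - [4.5,2.25,0]
  rot:
    - [0,0,0]
    - [0,0,0]
    - [0,0,0]
    - [0,0,0]
    - [0,0,0]

```text
clock: 1.77
eef_pos: [283.3, -412.9, 231.3]
tcp_rot: [3.141, 0.0, 1.566]
contact_force: [1.2, -0.0, 0.3]
opening: 0.899
grasp_force: 0.0
```

Request:
play_rows:
  dp:
    - [0.9,0.45,0]
    - [1.8,0.9,0]
    - [2.7,1.35,0.2]
    - [3.6,1.8,0.5]
    - [4,2.02,1]
  rot:
    - [0,0,0]
    - [0,0,0]
    - [0,0,0]
    - [0,0,0]
    - [0,0,0]

```text
clock: 2.18
eef_pos: [365.7, -251.9, 192.5]
tcp_rot: [3.138, 0.001, 1.567]
contact_force: [0.1, -0.2, 0.4]
opening: 0.902
grasp_force: 0.0
```

Request:
play_rows:
  dp:
    - [0,0,0]
    - [0,0,0]
    - [0,0,0]
  rot:
    - [0,0,0]
    - [0,0,0]
    - [0,0,0]

```text
clock: 2.43
eef_pos: [364.0, -255.1, 191.8]
tcp_rot: [3.141, 0.001, 1.569]
contact_force: [0.9, 0.5, -0.2]
opening: 0.897
grasp_force: 0.0
```

```bash
cat >> h.py <<'E'
from scipy.spatial.transform import Rotation as Ro
def wrist():
    s=telemetry.sense(); w=optics.grab_frame("wrist")
    T=np.eye(4); T[:3,:3]=Ro.from_euler('xyz',s['tcp_rot']).as_matrix(); T[:3,3]=s['eef_pos']
    C=np.linalg.inv(T@w['mount']); w['R']=C[:3,:3]; w['t']=C[:3,3]; w['s']=s
    return w
def save(f,name): cv2.imwrite(f'pics/{name}.png',cv2.cvtColor(f['color'],cv2.COLOR_RGB2BGR))
E
python3 - <<'E'
from h import *
import pickle
w=wrist(); save(w,'w1'); print(w['s']['eef_pos'],w['s']['tcp_rot']); print(proj(w,[364,-255.5,75]))
pickle.dump({k:w[k] for k in('mtx','R','t')},open('w1.pkl','wb'))
E
```

```text
[ 364.03181712 -255.09672617  191.75096799] [3.14135927e+00 6.00474097e-04 1.56912073e+00]
[277.55162566 203.35205401]
```

View pics/w1.png

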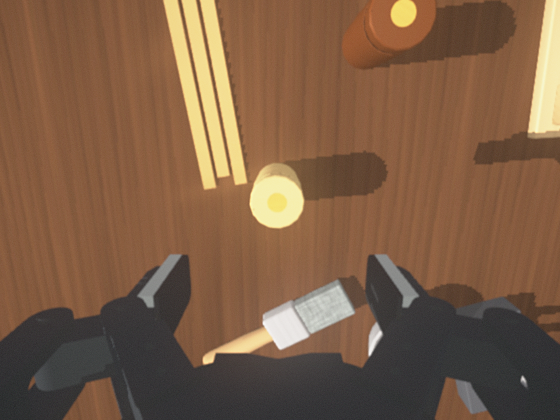

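The wrist view has the straw disc at (277,203), exactly where the averaged estimate projects, so the calibration is sound. I'll descend and grip.

Request:
play_rows:
  dp:
    - [0,0,0.9]
    - [0,0,1.8]
    - [0,0,2.7]
    - [0,0,3.5]
    - [0,0,3.95]
  rot:
    - [0,0,0]
    - [0,0,0]
    - [0,0,0]
    - [0,0,0]
    - [0,0,0]

```text
clock: 2.9
eef_pos: [362.6, -255.2, 31.1]
tcp_rot: [-3.14, -0.001, 1.567]
contact_force: [-0.9, 0.7, 1.0]
opening: 0.895
grasp_force: 0.0
```

Request:
play_rows:
  dp:
    - [0,0,0]
    - [0,0,0]
    - [0,0,0]
    - [0,0,0]
    - [0,0,0]
  rot:
    - [0,0,0]
    - [0,0,0]
    - [0,0,0]
    - [0,0,0]
    - [0,0,0]
  fingers: 0.3
  grip_force: 30

```text
clock: 3.32
eef_pos: [364.7, -255.4, 34.7]
tcp_rot: [3.139, 0.002, 1.57]
contact_force: [-0.1, 0.2, -0.6]
opening: 0.509
grasp_force: 30.7
```

Request:
play_rows:
  dp:
    - [0,0,0]
    - [0,0,0]
    - [0,0,0]
    - [0,0,0]
    - [0,0,0]
  rot:
    - [0,0,0]
    - [0,0,0]
    - [0,0,0]
    - [0,0,0]
    - [0,0,0]

```text
clock: 3.73
eef_pos: [364.6, -255.2, 34.5]
tcp_rot: [3.14, 0.001, 1.571]
contact_force: [-1.5, -1.2, 9.3]
opening: 0.509
grasp_force: 31.4
```

Request:
play_rows:
  dp:
    - [0,0,-0.4]
    - [0,0,-1.2]
    - [0,0,-2.1]
    - [0,0,-3.0]
    - [0,0,-3.75]
  rot:
    - [0,0,0]
    - [0,0,0]
    - [0,0,0]
    - [0,0,0]
    - [0,0,0]

```text
clock: 4.15
eef_pos: [364.0, -254.5, 186.1]
tcp_rot: [3.14, 0.001, 1.571]
contact_force: [0.6, -0.7, -0.9]
opening: 0.507
grasp_force: 31.2
```

Request:
play_rows:
  dp:
    - [0.5,0.41,0]
    - [1.2,0.98,0]
    - [2,1.63,0]
    - [2.8,2.28,0]
    - [3.6,2.94,0]
  rot:
    - [0,0,0]
    - [0,0,0]
    - [0,0,0]
    - [0,0,0]
    - [0,0,0]

```text
clock: 4.57
eef_pos: [482.3, -108.9, 184.0]
tcp_rot: [3.14, 0.0, 1.57]
contact_force: [0.7, -0.9, -1.0]
opening: 0.509
grasp_force: 31.3
```

Request:
play_rows:
  dp:
    - [0.8,0.65,0]
    - [1.6,1.3,0]
    - [2.4,1.95,0]
    - [3.1,2.52,0]
    - [3.7,3.02,0]
  rot:
    - [0,0,0]
    - [0,0,0]
    - [0,0,0]
    - [0,0,0]
    - [0,0,0]

```text
clock: 4.98
eef_pos: [603.6, 39.9, 183.7]
tcp_rot: [3.141, -0.0, 1.572]
contact_force: [-0.4, -0.5, -1.5]
opening: 0.508
grasp_force: 31.3
```

Request:
play_rows:
  dp:
    - [0.5,0.4,0]
    - [0.9,0.73,0]
    - [0.9,0.73,0]
    - [0.9,0.73,0]
    - [0.9,0.73,0]
  rot:
    - [0,0,0]
    - [0,0,0]
    - [0,0,0]
    - [0,0,0]
    - [0,0,0]

```text
clock: 5.4
eef_pos: [630.8, 73.0, 183.2]
tcp_rot: [-3.141, 0.0, 1.571]
contact_force: [-0.3, -0.2, -2.0]
opening: 0.51
grasp_force: 31.4
```

```bash
python3 - <<'E'
from h import *
w=wrist(); save(w,'w2'); print(w['s']['eef_pos'],w['s']['tcp_rot'],w['s']['opening'],w['s']['contact_force'])
h=cv2.cvtColor(w['color'],cv2.COLOR_RGB2HSV); m=(h[...,0]>65)&(h[...,0]<95)&(h[...,1]>100)
n,l,st,c=cv2.connectedComponentsWithStats(m.astype(np.uint8))
for i in range(1,n):
    if st[i,4]>200: print(st[i],ray(w,*c[i],15).round(1))
E
```

```text
[630.78350919  73.04339657 183.17511691] [-3.14071021e+00  3.50719441e-04  1.57078377e+00] 0.5100657526811055 [-0.27370281 -0.22373419 -1.98216782]
```

View pics/w2.png

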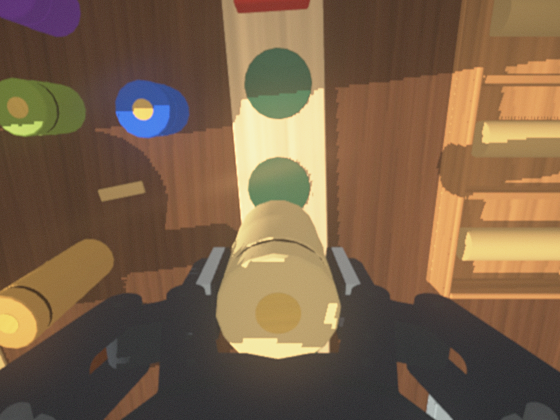

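The wrist view shows straw held upright, with its disc at (278,313), above pad_b. Pad_a is visible at (278,83).

```bash
python3 - <<'E'
from h import *
w=wrist(); h=cv2.cvtColor(w['color'],cv2.COLOR_RGB2HSV); print(h[83,278],h[70,278])
m=(h[...,0]>60)&(h[...,0]<100)&(h[...,1]>70); m[150:]=0
c,a=blob(m,(278,83)); print(c,a,ray(w,*c,15).round(1)); print(ray(w,278,83,15))
print('pred a',proj(w,[631.6,166.2,15]),'disc held', ray(w,278,313,183.2-34.5+75))
E
```

```text
[ 47  63 105] [ 52  61 104]Traceback (most recent call last):
  File "<stdin>", line 4, in <module>
  File "h.py", line 11, in blob
    i=max(k,key=lambda i:st[i,4]); return c[i],st[i,4]
ValueError: max() iterable argument is empty
```

```bash
python3 - <<'E'
from h import *
w=wrist(); h=cv2.cvtColor(w['color'],cv2.COLOR_RGB2HSV)
m=(h[...,0]>38)&(h[...,0]<100)&(h[...,1]>30); m[150:]=0; m[:,:220]=0; m[:,340:]=0
c,a=blob(m,(278,83)); print(c,a,ray(w,*c,15).round(1)); print(ray(w,278,83,15))
print('pred a',proj(w,[631.6,166.2,15]),'disc held', ray(w,278,313,183.2-34.5+75))
E
```

```text
[277.6284507   82.19211268] 3550 [631. 168.  15.]
[631.27420304 167.36221887  15.        ]
pred a [278.37525536  84.41236427] disc held [630.85735933  74.29537357 223.7       ]
```

Request:
play_rows:
  dp:
    - [0.02,0.01,0.7]
    - [0.02,0.01,1.6]
    - [0.02,0.01,2.4]
    - [0.02,0.01,2.9]
    - [0.02,0.01,3.15]
  rot:
    - [0,0,0]
    - [0,0,0]
    - [0,0,0]
    - [0,0,0]
    - [0,0,0]

```text
clock: 5.97
eef_pos: [629.6, 73.2, 54.4]
tcp_rot: [-3.137, 0.001, 1.57]
contact_force: [0.4, -0.9, -1.5]
opening: 0.506
grasp_force: 31.3
```

Request:
play_rows:
  dp:
    - [0,0,0.06]
    - [0,0,0.12]
    - [0,0,0.17]
    - [0,0,0.17]
    - [0,0,0.17]
  rot:
    - [0,0,0]
    - [0,0,0]
    - [0,0,0]
    - [0,0,0]
    - [0,0,0]

```text
clock: 6.38
eef_pos: [632.8, 74.2, 51.8]
tcp_rot: [3.14, -0.0, 1.57]
contact_force: [-0.5, -0.4, -0.6]
opening: 0.51
grasp_force: 31.3
```

Request:
play_rows:
  dp:
    - [0,0,0.03]
    - [0,0,0.05]
    - [0,0,0.05]
    - [0,0,0.05]
  rot:
    - [0,0,0]
    - [0,0,0]
    - [0,0,0]
    - [0,0,0]

```text
clock: 6.72
eef_pos: [632.5, 74.3, 49.5]
tcp_rot: [3.14, -0.0, 1.571]
contact_force: [-0.7, -0.5, 6.0]
opening: 0.505
grasp_force: 31.8
```

Contact. I'll release and retreat.

Request:
play_rows:
  dp:
    - [0,0,0]
    - [0,0,0]
    - [0,0,0]
    - [0,0,0]
    - [0,0,0]
  rot:
    - [0,0,0]
    - [0,0,0]
    - [0,0,0]
    - [0,0,0]
    - [0,0,0]
  fingers: 0.85

```text
clock: 7.13
eef_pos: [631.9, 74.2, 48.4]
tcp_rot: [-3.142, 0.0, 1.57]
contact_force: [0.0, -0.4, 0.5]
opening: 0.846
grasp_force: 0.0
```

Request:
play_rows:
  dp:
    - [0,0,-0.4]
    - [0,0,-1.2]
    - [0,0,-2.1]
    - [0,0,-3.0]
    - [0,0,-3.9]
  rot:
    - [0,0,0]
    - [0,0,0]
    - [0,0,0]
    - [0,0,0]
    - [0,0,0]

```text
clock: 7.55
eef_pos: [631.6, 74.1, 205.9]
tcp_rot: [-3.141, 0.0, 1.57]
contact_force: [1.1, -0.2, -0.2]
opening: 0.854
grasp_force: 0.0
```

Request:
play_rows:
  dp:
    - [-0.7,-0.65,0]
    - [-1.4,-1.3,0]
    - [-2.1,-1.95,0]
    - [-2.8,-2.6,0]
    - [-3.5,-3.25,0]
  rot:
    - [0,0,0]
    - [0,0,0]
    - [0,0,0]
    - [0,0,0]
    - [0,0,0]

```text
clock: 7.97
eef_pos: [500.5, -66.7, 204.5]
tcp_rot: [3.141, 0.0, 1.571]
contact_force: [0.6, -1.3, 0.1]
opening: 0.851
grasp_force: 0.0
```

Request:
play_rows:
  dp:
    - [-0.7,-0.65,0]
    - [-1.4,-1.3,0]
    - [-1.47,-1.44,0]
    - [-1.47,-1.44,0]
    - [-1.47,-1.44,0]
  rot:
    - [0,0,0]
    - [0,0,0]
    - [0,0,0]
    - [0,0,0]
    - [0,0,0]

```text
clock: 8.38
eef_pos: [444.7, -124.7, 204.8]
tcp_rot: [3.14, -0.0, 1.569]
contact_force: [1.1, 0.8, -0.0]
opening: 0.846
grasp_force: 0.0
```

```bash
python3 - <<'E'
from h import *
w=wrist(); save(w,'w3'); print(w['s']['eef_pos'],w['s']['tcp_rot']); print(proj(w,[445.1,-124.6,95]))
f=optics.grab_frame("top"); g=optics.grab_frame("scene")
# check straw disc by predicted pixels
for F,n in((f,'t'),(g,'s')):
    p=proj(F,[632,74,90]); x,y=p.round().astype(int); print(n,p)
    cv2.imwrite(f'pics/p_{n}.png',cv2.resize(cv2.cvtColor(F['color'],cv2.COLOR_RGB2BGR)[y-40:y+40,x-40:x+40],None,fx=6,fy=6))
a=np.hstack([cv2.imread('pics/p_t.png'),cv2.imread('pics/p_s.png')])
b=cv2.resize(cv2.imread('pics/w3.png'),None,fx=.7,fy=.7)
cv2.imwrite('pics/p1.png',cv2.resize(np.hstack([a,cv2.copyMakeBorder(b,0,480-b.shape[0],0,0,0)]),None,fx=.58,fy=.58))
E
```

```text
[ 444.73728622 -124.66655268  204.80861192] [ 3.14047352e+00 -7.87476632e-05  1.56899228e+00]
[277.93980671 205.10020667]
t [245.19315705 145.38094367]
s [265.27084313 244.52476945]
```

View pics/p1.png

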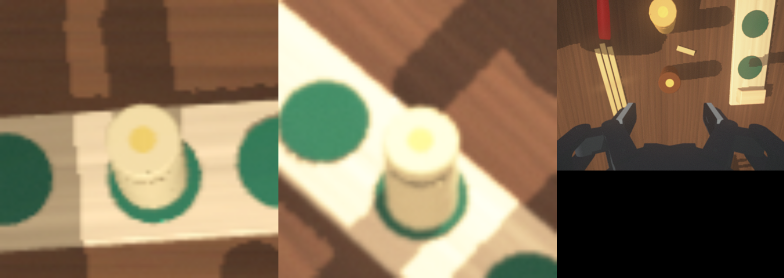

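Straw stands centred on pad_b in both views, and the brown disc in the wrist view is at about (276,205) against (278,205) predicted. Next is brown.

Request:
play_rows:
  dp:
    - [0,0,0.9]
    - [0,0,1.8]
    - [0,0,2.7]
    - [0,0,3.4]
    - [0,0,3.8]
  rot:
    - [0,0,0]
    - [0,0,0]
    - [0,0,0]
    - [0,0,0]
    - [0,0,0]

```text
clock: 8.95
eef_pos: [443.4, -123.2, 49.4]
tcp_rot: [-3.138, -0.001, 1.572]
contact_force: [-0.1, -0.1, -0.1]
opening: 0.849
grasp_force: 0.0
```

Request:
play_rows:
  dp:
    - [0,0,0]
    - [0,0,0]
    - [0,0,0]
    - [0,0,0]
    - [0,0,0]
  rot:
    - [0,0,0]
    - [0,0,0]
    - [0,0,0]
    - [0,0,0]
    - [0,0,0]
  fingers: 0.3

```text
clock: 9.37
eef_pos: [445.3, -124.7, 53.6]
tcp_rot: [3.139, 0.001, 1.571]
contact_force: [-0.0, 0.1, -0.7]
opening: 0.511
grasp_force: 30.7
```

Request:
play_rows:
  dp:
    - [0,0,0]
    - [0,0,0]
    - [0,0,0]
    - [0,0,0]
    - [0,0,0]
  rot:
    - [0,0,0]
    - [0,0,0]
    - [0,0,0]
    - [0,0,0]
    - [0,0,0]

```text
clock: 9.78
eef_pos: [444.4, -124.7, 52.7]
tcp_rot: [3.141, 0.0, 1.57]
contact_force: [-1.7, 0.2, 3.0]
opening: 0.507
grasp_force: 31.0
```

Request:
play_rows:
  dp:
    - [0,0,-0.4]
    - [0,0,-1.2]
    - [0,0,-2.1]
    - [0,0,-3.0]
    - [0,0,-3.75]
  rot:
    - [0,0,0]
    - [0,0,0]
    - [0,0,0]
    - [0,0,0]
    - [0,0,0]

```text
clock: 10.2
eef_pos: [444.3, -124.6, 204.8]
tcp_rot: [3.141, 0.0, 1.57]
contact_force: [0.8, -0.3, -1.6]
opening: 0.507
grasp_force: 31.2
```

Request:
play_rows:
  dp:
    - [0.3,0.5,0]
    - [0.75,1.25,0]
    - [1.2,2.0,0]
    - [1.68,2.8,0]
    - [2.15,3.6,0]
  rot:
    - [0,0,0]
    - [0,0,0]
    - [0,0,0]
    - [0,0,0]
    - [0,0,0]

```text
clock: 10.62
eef_pos: [589.4, -37.6, 202.4]
tcp_rot: [-3.142, 0.0, 1.57]
contact_force: [0.5, -0.1, -0.7]
opening: 0.507
grasp_force: 31.3
```

Request:
play_rows:
  dp:
    - [0.4,0.7,0]
    - [0.7,1.15,0]
    - [0.78,1.3,0]
    - [0.78,1.3,0]
    - [0.78,1.3,0]
  rot:
    - [0,0,0]
    - [0,0,0]
    - [0,0,0]
    - [0,0,0]
    - [0,0,0]

```text
clock: 11.03
eef_pos: [639.2, -7.8, 201.8]
tcp_rot: [-3.14, 0.0, 1.571]
contact_force: [-0.2, 0.6, -2.0]
opening: 0.51
grasp_force: 31.3
```

Request:
play_rows:
  dp:
    - [0,0,0.7]
    - [0,0,1.6]
    - [0,0,2.4]
    - [0,0,2.9]
    - [0,0,3.15]
  rot:
    - [0,0,0]
    - [0,0,0]
    - [0,0,0]
    - [0,0,0]
    - [0,0,0]

```text
clock: 11.45
eef_pos: [636.9, -8.5, 73.6]
tcp_rot: [-3.136, 0.0, 1.569]
contact_force: [-0.7, 0.2, -1.5]
opening: 0.507
grasp_force: 31.3
```

Request:
play_rows:
  dp:
    - [0,0,0.06]
    - [0,0,0.12]
    - [0,0,0.18]
    - [0,0,0.2]
    - [0,0,0.2]
  rot:
    - [0,0,0]
    - [0,0,0]
    - [0,0,0]
    - [0,0,0]
    - [0,0,0]

```text
clock: 11.87
eef_pos: [641.0, -7.5, 69.6]
tcp_rot: [3.14, 0.0, 1.57]
contact_force: [-0.7, -0.0, -2.0]
opening: 0.508
grasp_force: 31.3
```

Request:
play_rows:
  dp:
    - [0,0,0.03]
    - [0,0,0.05]
    - [0,0,0.05]
    - [0,0,0.05]
  rot:
    - [0,0,0]
    - [0,0,0]
    - [0,0,0]
    - [0,0,0]

```text
clock: 12.2
eef_pos: [641.0, -7.4, 67.8]
tcp_rot: [3.14, 0.0, 1.571]
contact_force: [-1.7, -0.2, 6.1]
opening: 0.506
grasp_force: 32.0
```

Request:
play_rows:
  dp:
    - [0,0,0]
    - [0,0,0]
    - [0,0,0]
    - [0,0,0]
    - [0,0,0]
  rot:
    - [0,0,0]
    - [0,0,0]
    - [0,0,0]
    - [0,0,0]
    - [0,0,0]
  fingers: 0.85

```text
clock: 12.62
eef_pos: [640.3, -7.4, 66.4]
tcp_rot: [-3.141, -0.0, 1.57]
contact_force: [0.0, 0.6, -0.1]
opening: 0.85
grasp_force: 0.0
```

Request:
play_rows:
  dp:
    - [0,0,-0.4]
    - [0,0,-1.2]
    - [0,0,-2.1]
    - [0,0,-3.0]
    - [0,0,-3.9]
  rot:
    - [0,0,0]
    - [0,0,0]
    - [0,0,0]
    - [0,0,0]
    - [0,0,0]

```text
clock: 13.03
eef_pos: [640.0, -7.5, 223.9]
tcp_rot: [-3.141, -0.0, 1.57]
contact_force: [0.4, 0.7, -0.3]
opening: 0.854
grasp_force: 0.0
```

Request:
play_rows:
  dp:
    - [0,-0.8,0]
    - [0,-1.7,0]
    - [0,-2.6,0]
    - [0,-3.5,0]
    - [0,-4.3,0]
  rot:
    - [0,0,0]
    - [0,0,0]
    - [0,0,0]
    - [0,0,0]
    - [0,0,0]

```text
clock: 13.45
eef_pos: [465.9, -7.4, 222.2]
tcp_rot: [-3.141, -0.0, 1.57]
contact_force: [0.0, 0.8, 1.0]
opening: 0.85
grasp_force: 0.0
```

Request:
play_rows:
  dp:
    - [0.05,-0.6,0]
    - [0.05,-0.85,0]
    - [0.05,-0.85,0]
    - [0.05,-0.85,0]
    - [0.05,-0.85,0]
  rot:
    - [0,0,0]
    - [0,0,0]
    - [0,0,0]
    - [0,0,0]
    - [0,0,0]

```text
clock: 13.87
eef_pos: [436.1, -5.4, 222.9]
tcp_rot: [3.14, 0.0, 1.57]
contact_force: [0.3, -0.2, -0.1]
opening: 0.853
grasp_force: 0.0
```

```bash
python3 - <<'E'
from h import *
w=wrist(); save(w,'w4'); print(w['s']['eef_pos'],w['s']['tcp_rot']); print(proj(w,[434.8,-5.3,115]))
f=optics.grab_frame("top"); save(f,'t2')
b=cv2.imread('pics/w4.png')[100:310,138:418]; t=cv2.imread('pics/t2.png')[90:300,140:440]
cv2.imwrite('pics/p2.png',cv2.resize(np.hstack([b,t]),None,fx=1.37,fy=1.37))
E
```

```text
[436.0700337   -5.42344178 222.88998831] [3.13989764e+00 1.08626892e-05 1.57042112e+00]
[275.75218173 205.65729149]
```

View pics/p2.png

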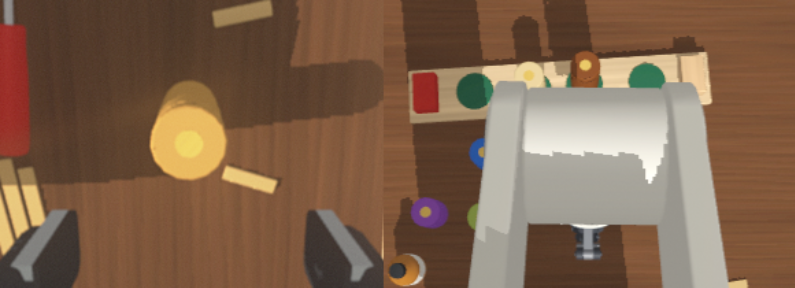

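Honey is under the gripper with its disc at (276,205), as predicted. Brown stands on pad_c.

Request:
play_rows:
  dp:
    - [0,-0.03,0.9]
    - [0,-0.03,1.8]
    - [0,-0.03,2.7]
    - [0,-0.03,3.4]
    - [0,-0.03,3.75]
  rot:
    - [0,0,0]
    - [0,0,0]
    - [0,0,0]
    - [0,0,0]
    - [0,0,0]

```text
clock: 14.38
eef_pos: [432.0, -5.4, 69.1]
tcp_rot: [-3.137, -0.0, 1.57]
contact_force: [-0.0, 0.6, -0.2]
opening: 0.85
grasp_force: 0.0
```

Request:
play_rows:
  dp:
    - [0,0,0]
    - [0,0,0]
    - [0,0,0]
    - [0,0,0]
    - [0,0,0]
  rot:
    - [0,0,0]
    - [0,0,0]
    - [0,0,0]
    - [0,0,0]
    - [0,0,0]
  fingers: 0.3

```text
clock: 14.8
eef_pos: [434.0, -5.4, 73.5]
tcp_rot: [3.14, 0.0, 1.57]
contact_force: [0.1, 0.0, -2.2]
opening: 0.508
grasp_force: 31.3
```

Request:
play_rows:
  dp:
    - [0,0,0]
    - [0,0,0]
    - [0,0,0]
    - [0,0,0]
    - [0,0,0]
  rot:
    - [0,0,0]
    - [0,0,0]
    - [0,0,0]
    - [0,0,0]
    - [0,0,0]

```text
clock: 15.22
eef_pos: [433.3, -5.4, 72.7]
tcp_rot: [3.141, 0.0, 1.57]
contact_force: [0.2, -0.6, 1.5]
opening: 0.507
grasp_force: 31.4
```

Request:
play_rows:
  dp:
    - [0,0,-0.4]
    - [0,0,-1.2]
    - [0,0,-2.1]
    - [0,0,-3.0]
    - [0,0,-3.75]
  rot:
    - [0,0,0]
    - [0,0,0]
    - [0,0,0]
    - [0,0,0]
    - [0,0,0]

```text
clock: 15.63
eef_pos: [433.1, -5.4, 224.8]
tcp_rot: [3.141, 0.0, 1.57]
contact_force: [1.3, -0.2, -2.3]
opening: 0.501
grasp_force: 31.7
```

Request:
play_rows:
  dp:
    - [-0.25,0.5,0]
    - [-0.63,1.25,0]
    - [-1.02,2.05,0]
    - [-1.42,2.85,0]
    - [-1.8,3.65,0]
  rot:
    - [0,0,0]
    - [0,0,0]
    - [0,0,0]
    - [0,0,0]
    - [0,0,0]

```text
clock: 16.05
eef_pos: [580.2, -78.3, 222.4]
tcp_rot: [-3.141, -0.0, 1.57]
contact_force: [-0.5, 0.8, -2.5]
opening: 0.507
grasp_force: 31.8
```

Request:
play_rows:
  dp:
    - [-0.35,0.75,0]
    - [-0.6,1.3,0]
    - [-0.73,1.58,0]
    - [-0.73,1.58,0]
    - [-0.73,1.58,0]
  rot:
    - [0,0,0]
    - [0,0,0]
    - [0,0,0]
    - [0,0,0]
    - [0,0,0]

```text
clock: 16.47
eef_pos: [641.9, -106.7, 221.6]
tcp_rot: [-3.14, -0.0, 1.57]
contact_force: [-0.1, -0.5, -2.7]
opening: 0.507
grasp_force: 31.8
```

Request:
play_rows:
  dp:
    - [0,0.05,0.7]
    - [0,0.05,1.6]
    - [0,0.05,2.4]
    - [0,0.05,2.9]
    - [0,0.05,3.15]
  rot:
    - [0,0,0]
    - [0,0,0]
    - [0,0,0]
    - [0,0,0]
    - [0,0,0]

```text
clock: 16.88
eef_pos: [641.0, -105.7, 93.3]
tcp_rot: [-3.136, -0.001, 1.571]
contact_force: [-0.6, -0.3, -2.8]
opening: 0.509
grasp_force: 31.8
```

Request:
play_rows:
  dp:
    - [0,0,0.06]
    - [0,0,0.12]
    - [0,0,0.18]
    - [0,0,0.22]
    - [0,0,0.22]
  rot:
    - [0,0,0]
    - [0,0,0]
    - [0,0,0]
    - [0,0,0]
    - [0,0,0]

```text
clock: 17.3
eef_pos: [644.9, -106.7, 88.7]
tcp_rot: [3.14, 0.0, 1.57]
contact_force: [-0.1, -0.4, -2.5]
opening: 0.504
grasp_force: 31.8
```

Request:
play_rows:
  dp:
    - [0,0,0.02]
    - [0,0,0.04]
    - [0,0,0.04]
    - [0,0,0.04]
  rot:
    - [0,0,0]
    - [0,0,0]
    - [0,0,0]
    - [0,0,0]

```text
clock: 17.63
eef_pos: [645.1, -106.8, 87.7]
tcp_rot: [3.14, 0.0, 1.57]
contact_force: [-2.4, 0.0, 7.2]
opening: 0.507
grasp_force: 32.4
```

Request:
play_rows:
  dp:
    - [0,0,0]
    - [0,0,0]
    - [0,0,0]
    - [0,0,0]
    - [0,0,0]
  rot:
    - [0,0,0]
    - [0,0,0]
    - [0,0,0]
    - [0,0,0]
    - [0,0,0]
  fingers: 0.85

```text
clock: 18.05
eef_pos: [644.3, -106.6, 86.1]
tcp_rot: [3.142, 0.0, 1.57]
contact_force: [-0.6, -0.1, -0.5]
opening: 0.851
grasp_force: 0.0
```

Request:
play_rows:
  dp:
    - [0,0,-0.4]
    - [0,0,-1.2]
    - [0,0,-2.0]
    - [0,0,-2.8]
    - [0,0,-3.6]
  rot:
    - [0,0,0]
    - [0,0,0]
    - [0,0,0]
    - [0,0,0]
    - [0,0,0]

```text
clock: 18.47
eef_pos: [644.1, -106.6, 231.4]
tcp_rot: [-3.141, -0.0, 1.57]
contact_force: [0.1, -1.2, -0.8]
opening: 0.848
grasp_force: 0.0
```

Request:
play_rows:
  dp:
    - [0.6,-0.52,0]
    - [1.25,-1.08,0]
    - [1.9,-1.64,0]
    - [2.55,-2.2,0]
    - [3.2,-2.75,0]
  rot:
    - [0,0,0]
    - [0,0,0]
    - [0,0,0]
    - [0,0,0]
    - [0,0,0]

```text
clock: 18.88
eef_pos: [533.1, 22.3, 230.1]
tcp_rot: [3.141, -0.0, 1.57]
contact_force: [0.6, 0.9, -0.8]
opening: 0.848
grasp_force: 0.0
```

Request:
play_rows:
  dp:
    - [0.65,-0.56,0]
    - [1.3,-1.12,0.2]
    - [1.95,-1.68,0.5]
    - [2.6,-2.24,0.8]
    - [3.12,-2.69,1]
  rot:
    - [0,0,0]
    - [0,0,0]
    - [0,0,0]
    - [0,0,0]
    - [0,0,0]

```text
clock: 19.3
eef_pos: [424.7, 147.3, 189.3]
tcp_rot: [-3.141, -0.0, 1.57]
contact_force: [0.6, -0.1, -0.1]
opening: 0.847
grasp_force: 0.0
```

Request:
play_rows:
  dp:
    - [0,0,0]
    - [0,0,0]
    - [0,0,0]
  rot:
    - [0,0,0]
    - [0,0,0]
    - [0,0,0]

```text
clock: 19.55
eef_pos: [427.5, 146.3, 190.5]
tcp_rot: [3.14, -0.0, 1.571]
contact_force: [0.1, -0.4, 0.2]
opening: 0.849
grasp_force: 0.0
```

```bash
python3 - <<'E'
from h import *
w=wrist(); save(w,'w5'); print(w['s']['eef_pos'],w['s']['tcp_rot']); print(proj(w,[427.5,146,55]))
g=optics.grab_frame("scene"); save(g,'s2')
b=cv2.imread('pics/w5.png')[60:340,78:478]; t=cv2.imread('pics/s2.png')[120:400,130:460]
cv2.imwrite('pics/p3.png',np.hstack([b,t]))
E
```

```text
[427.53425824 146.25427313 190.53591781] [ 3.14039539e+00 -6.26843929e-05  1.57127968e+00]
[277.38162039 197.74473238]
```

View pics/p3.png

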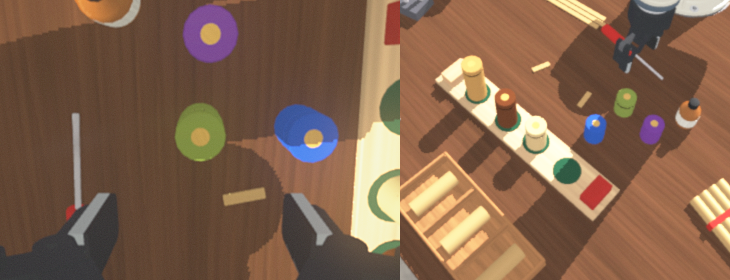

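The left half shows the olive disc at (278,197), as predicted, clear of the purple and blue decoys. The scene view shows straw, brown and honey all standing on their pads.

Request:
play_rows:
  dp:
    - [0,0,0.9]
    - [0,0,1.8]
    - [0,0,2.6]
    - [0,0,3.2]
    - [0,0,3.7]
  rot:
    - [0,0,0]
    - [0,0,0]
    - [0,0,0]
    - [0,0,0]
    - [0,0,0]

```text
clock: 20.07
eef_pos: [427.1, 145.2, 40.4]
tcp_rot: [-3.141, 0.0, 1.569]
contact_force: [0.1, -0.2, -0.6]
opening: 0.85
grasp_force: 0.0
```

Request:
play_rows:
  dp:
    - [0,0,0.3]
    - [0,0,0.5]
    - [0,0,0.62]
    - [0,0,0.62]
    - [0,0,0.62]
  rot:
    - [0,0,0]
    - [0,0,0]
    - [0,0,0]
    - [0,0,0]
    - [0,0,0]

```text
clock: 20.48
eef_pos: [427.4, 146.1, 17.7]
tcp_rot: [3.141, -0.0, 1.57]
contact_force: [0.1, 0.2, 0.9]
opening: 0.85
grasp_force: 0.0
```

Request:
play_rows:
  dp:
    - [0,0,0]
    - [0,0,0]
    - [0,0,0]
    - [0,0,0]
    - [0,0,0]
  rot:
    - [0,0,0]
    - [0,0,0]
    - [0,0,0]
    - [0,0,0]
    - [0,0,0]
  fingers: 0.3

```text
clock: 20.9
eef_pos: [427.4, 146.4, 18.2]
tcp_rot: [3.14, -0.0, 1.571]
contact_force: [0.4, -1.5, 5.4]
opening: 0.508
grasp_force: 29.7
```

Request:
play_rows:
  dp:
    - [0,0,0]
    - [0,0,0]
    - [0,0,0]
    - [0,0,0]
    - [0,0,0]
  rot:
    - [0,0,0]
    - [0,0,0]
    - [0,0,0]
    - [0,0,0]
    - [0,0,0]

```text
clock: 21.32
eef_pos: [427.4, 146.4, 18.2]
tcp_rot: [3.14, -0.0, 1.571]
contact_force: [0.6, -0.4, 5.1]
opening: 0.506
grasp_force: 29.7
```

Request:
play_rows:
  dp:
    - [0,0,-0.4]
    - [0,0,-1.2]
    - [0,0,-2.1]
    - [0,0,-3.0]
    - [0,0,-3.75]
  rot:
    - [0,0,0]
    - [0,0,0]
    - [0,0,0]
    - [0,0,0]
    - [0,0,0]

```text
clock: 21.73
eef_pos: [426.9, 146.3, 170.0]
tcp_rot: [3.14, -0.001, 1.571]
contact_force: [0.6, 1.3, -1.0]
opening: 0.508
grasp_force: 30.9
```

Request:
play_rows:
  dp:
    - [0,0.5,0]
    - [0.1,1.3,0]
    - [0.2,2.1,0]
    - [0.3,2.9,0]
    - [0.4,3.7,0]
  rot:
    - [0,0,0]
    - [0,0,0]
    - [0,0,0]
    - [0,0,0]
    - [0,0,0]

```text
clock: 22.15
eef_pos: [576.1, 162.3, 167.9]
tcp_rot: [3.141, -0.0, 1.571]
contact_force: [0.6, 0.3, -0.9]
opening: 0.509
grasp_force: 31.0
```

Request:
play_rows:
  dp:
    - [0.12,0.7,0]
    - [0.12,1.2,0]
    - [0.12,1.4,0]
    - [0.12,1.4,0]
    - [0.12,1.4,0]
  rot:
    - [0,0,0]
    - [0,0,0]
    - [0,0,0]
    - [0,0,0]
    - [0,0,0]

```text
clock: 22.57
eef_pos: [629.7, 166.7, 167.0]
tcp_rot: [-3.14, 0.0, 1.57]
contact_force: [0.1, -0.1, -0.2]
opening: 0.505
grasp_force: 31.0
```

Request:
play_rows:
  dp:
    - [0,0,0.7]
    - [0,0,1.6]
    - [0,0,2.4]
    - [0,0,2.9]
    - [0,0,3.15]
  rot:
    - [0,0,0]
    - [0,0,0]
    - [0,0,0]
    - [0,0,0]
    - [0,0,0]

```text
clock: 22.98
eef_pos: [627.2, 166.4, 38.5]
tcp_rot: [-3.136, 0.001, 1.571]
contact_force: [-1.1, 0.9, -1.1]
opening: 0.506
grasp_force: 31.0
```

Request:
play_rows:
  dp:
    - [0,0,0.06]
    - [0,0,0.12]
    - [0,0,0.18]
    - [0,0,0.19]
    - [0,0,0.19]
  rot:
    - [0,0,0]
    - [0,0,0]
    - [0,0,0]
    - [0,0,0]
    - [0,0,0]

```text
clock: 23.4
eef_pos: [631.5, 167.2, 34.9]
tcp_rot: [3.14, -0.0, 1.57]
contact_force: [0.3, 0.9, -0.5]
opening: 0.511
grasp_force: 31.0
```

Request:
play_rows:
  dp:
    - [0,0,0.03]
    - [0,0,0.05]
    - [0,0,0.05]
    - [0,0,0.05]
  rot:
    - [0,0,0]
    - [0,0,0]
    - [0,0,0]
    - [0,0,0]

```text
clock: 23.73
eef_pos: [631.5, 167.1, 33.2]
tcp_rot: [3.14, -0.0, 1.57]
contact_force: [-2.0, -0.2, 9.2]
opening: 0.507
grasp_force: 32.0
```

Request:
play_rows:
  dp:
    - [0,0,0]
    - [0,0,0]
    - [0,0,0]
    - [0,0,0]
    - [0,0,0]
  rot:
    - [0,0,0]
    - [0,0,0]
    - [0,0,0]
    - [0,0,0]
    - [0,0,0]
  fingers: 0.85

```text
clock: 24.15
eef_pos: [630.7, 166.9, 31.6]
tcp_rot: [-3.141, 0.0, 1.57]
contact_force: [-0.2, -0.2, 0.5]
opening: 0.846
grasp_force: 0.0
```

Request:
play_rows:
  dp:
    - [0,0,-0.4]
    - [0,0,-1.2]
    - [0,0,-2.1]
    - [0,0,-3.0]
    - [0,0,-3.9]
  rot:
    - [0,0,0]
    - [0,0,0]
    - [0,0,0]
    - [0,0,0]
    - [0,0,0]

```text
clock: 24.57
eef_pos: [630.4, 166.9, 189.1]
tcp_rot: [-3.141, 0.0, 1.57]
contact_force: [0.6, -0.1, -0.6]
opening: 0.848
grasp_force: 0.0
```

Request:
play_rows:
  dp:
    - [0,-0.8,0]
    - [0,-1.6,0]
    - [0,-2.4,0]
    - [0,-3.2,0]
    - [0,-4,0]
  rot:
    - [0,0,0]
    - [0,0,0]
    - [0,0,0]
    - [0,0,0]
    - [0,0,0]

```text
clock: 24.98
eef_pos: [469.2, 166.8, 187.6]
tcp_rot: [-3.142, -0.0, 1.57]
contact_force: [0.5, -0.1, 0.3]
opening: 0.846
grasp_force: 0.0
```

Request:
play_rows:
  dp:
    - [0,-0.8,0]
    - [0,-1.6,0]
    - [0,-2,0]
    - [0,-2,0]
    - [0,-2,0]
  rot:
    - [0,0,0]
    - [0,0,0]
    - [0,0,0]
    - [0,0,0]
    - [0,0,0]

```text
clock: 25.4
eef_pos: [390.9, 167.2, 188.1]
tcp_rot: [3.14, -0.0, 1.571]
contact_force: [-0.3, 0.2, 1.4]
opening: 0.848
grasp_force: 0.0
```

```bash
python3 - <<'E'
from h import *
f=optics.grab_frame("top"); save(f,'t9'); g=optics.grab_frame("scene"); save(g,'s9')
for F in (f,g): print([proj(F,p).round(1) for p in ([631.4,167,70],[632,73.5,90],[640.7,-8,110],[644.8,-107,130])])
t=cv2.imread('pics/t9.png')[110:310,140:400]; s=cv2.imread('pics/s9.png')[130:330,160:440]
cv2.imwrite('pics/p9.png',cv2.resize(np.hstack([t,s]),None,fx=1.45,fy=1.45,interpolation=cv2.INTER_CUBIC))
E
```

```text
[array([200.8, 148.9]), array([245.4, 145.4]), array([286.1, 137.7]), array([337.8, 132. ])]
[array([297.6, 279.3]), array([265.1, 244.4]), array([234.6, 216.6]), array([201.2, 183.2])]
```

View pics/p9.png

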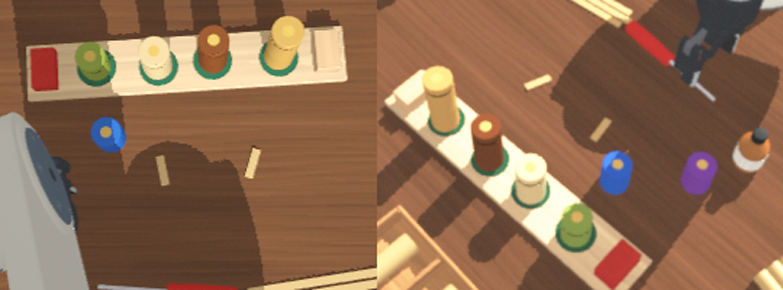

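Both views show olive, straw, brown and honey rising away from the red block, each upright and centred on its pad. Blue, purple and the lacquer bottle are still standing in the scene view (bottle at about (750,150)), and the gripper is clear.

```bash
python3 -c "from rig import r; print(r.sign_off())"
```

```text
the job is handed in; nothing more can be done
None
```

I handed the job in at about 25 s with all four canisters upright on their pads, in height order from olive (shortest) by the red block to honey (tallest), and the lacquer bottle still standing and untouched by the arm.

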